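Release a roller from a ratchet clamp

TASK

Release the long roller from the ratchet clamp: gently push the upright pin on the pawl's tail so that the pawl's nose comes off the ratchet wheel, and hold it off until the sprung arm has swung back all the way by itself; do not force the pawl. Then lift the roller out and lay it centred in the two V-notches of the empty stand, leaving the gear, the nozzle cone and the screwdriver where they are.

Things in the scene. Friction and masses are not known exactly. Their poses are not given: they have to be found in the camera images.
- clamp: grey base plate 120 x 250 x 14 mm, fixed, carrying the clamp; origin on the worktop, x axis across the roller, y along it. In its frame (mm): ratchet wheel, 60 across, 20 saw teeth, axis at (0,-60), z 20 to 32; pawl pivot at (-31,-105); two cradle posts, 8 thick, at y -20 and 60, with a floor sloping to an upright back on the +x side, top at z 64
- clamp_arm (a joint): angle of wheel and swing arm (one piece, top 70 mm up; its sprung pad presses the roller to the clamp's +x): 0 clamped, 1.0 rad at its stop, fully back. A damped spring drives it back, counter-clockwise from above, in about 3 s while the pawl is held off; let go too soon, the pawl drops into a next tooth (every 0.31 rad) and the arm stops. At its stop it stays
- pawl: straight dark steel lever, level, on the wheel's -x side; origin at its upright pivot, 20 mm up; y axis to the nose (45 mm off), x to the wheel. A spring holds the nose in the teeth. Pushing the tail's pin to +x swings it off: about 3 N to start, 5 to 8 N to clear the teeth, after 3.5 to 4 mm of pin travel; rigid stop at 5 mm. Over 14 N on it (push or squeeze) bends it
- pawl_tail (a point): centre of the slot in the pawl's tail plate, 42 mm from the pivot, at the plate's top, 29 mm up. An upright round finger pin, 10 mm in diameter, 33 to 77 mm above the worktop, is screwed tight in the slot, anywhere up to 8 mm either way along the pawl's x: it must be found by sight or touch. The tail plate is 38 mm long along x, 16 mm wide along y
- roller_mid (a point): middle of the roller's axis. Roller: plain bar 18 mm in diameter (collars to 22 mm at the ends), 250 mm long, 0.18 kg, lying along its own y axis; grasp it at the middle, where 36 mm each way along it is free of posts
- stand: empty roller stand, fixed: grey plate 76 x 120 x 10 mm with two V-posts, 8 mm thick, at y = -40 and +40 mm of its frame; origin on the worktop, V-notches run along its y axis, open upwards at 90 degrees, 24 mm deep, edges 73 mm above the worktop
- stand_mid (a point): where the middle of the roller's axis comes to lie in the stand: 62 mm above the worktop, half-way between the V-posts
- gear: small grey gear, 34 mm across, 15 mm tall, loose: leave alone; origin under its centre
- nozzle: dark grey cone-shaped bottle nozzle, 42 mm across its foot, 53 mm tall, standing loose between clamp and stand: leave alone; origin under its centre
- driver: red-handled screwdriver, 159 mm long, lying loose near the front edge: leave alone; origin under its middle

How it is judged:
On the way, in this order (a step that is already met when the one before it is completed fails the run):
1. the arm has swung fully back with the roller still lying in the cradle (value of joint clamp_arm above 0.93 rad and distance between roller_mid and clamp below 0.085 m), for 0.2 s.
2. the roller is lifted clear of the cradle (z of roller_mid in the frame of clamp above 0.085 m), for 0.1 s.
At the end, for the whole second after the job is handed in: The arm stands fully back (over 0.93 rad) and the roller lies at rest in both V-notches of the stand: its middle within 6 mm across, 25 mm along and 5 mm in height of the seat point, within 0.08 rad of the notches' line (value of joint clamp_arm above 0.93 rad and x of roller_mid in the frame of stand between -0.006 and 0.006 m and y of roller_mid in the frame of stand between -0.025 and 0.025 m and z of roller_mid in the frame of stand between 0.057 and 0.067 m and angle between the y axis of roller_mid and the y axis of stand, either way round below 0.08 rad and contact force between the fingers and pawl below 0.1 N); the robot touches nothing.
It fails at once if the gripper loads the pawl with more than 14 N (contact force between any of the fingers, the arm and pawl above 14 N).
It fails at once if the roller is pulled out of the clamp before the arm is fully back (value of joint clamp_arm below 0.9 rad and distance of roller_mid from where it was at the start of the episode above 0.03 m).
It fails at once if the gear, the nozzle cone or the screwdriver is moved (distance of any of gear, nozzle, driver from where it was at the start of the episode above 0.03 m).
It also fails if it takes over 70 s, if anything falls off the work surface, if the arm or the gripper's body presses on something with over 40 N, if the wrist force passes 120 N, or if a joint passes its speed limit or range.

ROBOT

A 6-joint arm with a two-finger parallel gripper is mounted at the origin on a cart in front of the work surface, level with it; the furniture and walls round the work are solid. World frame = base frame: x ahead of the robot, y to its left, z up, the work surface at z = 0. Lengths are in m, angles in rad, forces in N, time in s.
With the tool pointing down it reaches from about 0.35 to 0.775 m from the base axis. Payload 5.5 kg.
Tool frame: the origin (TCP) lies on the centre line of the jaws, within the pads' length; the fingertips stand 8 mm ahead of it and the grasp point (between the pads) lies 11 mm behind it; z points along the fingers, y is the direction in which the jaws open and shut (so a half turn about z gives the same grasp; the last joint's range is limited). The gripper opens to 85 mm and grips with 20 to 120 N. Pads are 22 mm wide; open, the fingers measure 114 mm over their backs; the gripper's body (76 mm by 85 mm) begins 54 mm behind the grasp point. The pads swing forward as they close: fully open they stand 13 mm farther back than shut.
Start: joints at [-1.479, 0.313, 0.046, 1.304, 0, 1.431], TCP at [0.132, -0.56, 0.239] pointing down, gripper open.
Joint ranges: [-2.76, 2.76], [-0.86, 1.69], [-1.03, 1.26], [-2.2, 2.34], [-1.47, 1.5], [-3.14, 3.14]. Speed limits (rad/s): [2.57, 2.57, 3.14, 3.14, 3.14, 3.14].

INTERFACE

Orientations are given as a unit quaternion [w, x, y, z].
In Python, from workcell import env gives the robot as it stands. The module is installed in compiled form; this text tells all that it offers.
- The arm moves only by the tool play_rows, never from a script. Its argument "steps" is a list of rows, each an object with "claw": the closure in counts, from 0 (fully open) to 255 (shut); "dp": the shift along the tool's x, y, z in m, a list of three; "angular": the turn, a rotation vector about the tool's x, y, z in degrees, a list of three. In form: [{"claw": claw, "dp": [dx, dy, dz], "angular": [wx, wy, wz]}, ...]. A call has exactly 8 rows; each row shifts and turns the commanded pose from where the row before left it, along the tool's axes as they then stand; what a row does not reach is not made up. A row lasts 1/12 s, in which the tool goes at most 41.7 mm and 7.16 degrees, less where a joint would pass 70% of its speed; a pose out of reach is approached as far as the arm can. A call is refused whole if a number of a shift passes 0.0417 or a number of a turn 7.16, either way. A call with a gripper value outside its range is refused whole. The fingers move at their own pace and stop on an object; "force" is the grip in N (left out, the last holds). Time passes only in rows, so rows that do not move let the fingers close, or fill a call up. It gives the time, the measured TCP pose, the force and the opening at its end, in the units of the state.
- env.get_state(): the state, without advancing time (a new reading comes with each control period).
- env.read_camera(name): name is "scene" or "top" or "wrist"; returns (picture, depth): 480x640x3 uint8, red, green, blue; 480x640 float32, m along the optical axis (not along the pixel's ray), 0 where there is no reading.
- env.calibration(name): a dict with "fx", "fy", "cx", "cy" (pixels), "world_from_camera" (4x4, takes a point from camera to world coordinates); the wrist camera has in their place "hand_eye" (4x4, takes a point from camera to tool coordinates, whose origin is the TCP and whose axes are the flange's). Camera axes: x right, y down, z forward; pixel columns grow to the right and rows downward; lengths in m; the calibration is good to about 2 mm. The wrist camera is an equidistant fisheye: a pixel r from the principal point sees the ray r / f radians off the axis. A picture is of the moment at which its call begins: read the wrist's pose just before it. calibration takes no time and is no camera call.
- env.hand_in(): hands the job in, once; it reports no verdict.
The state is a dict: "clock": time; "joint_pos": joint angles; "qvel": joint speeds; "tau": joint torques, N m; "tcp_pos": TCP position; "orientation": TCP orientation; "wrist_force": force on the tool from outside, world axes, zero at the start; "ft_torque": the same for the moment, N m; "finger_gap": finger opening in m.
Only numpy, scipy, OpenCV 4.12 (cv2) and the standard library are available. Lean on these libraries where they do the work, as an engineer would, in place of code of your own. Each camera call takes 0.05 s, during which the arm holds its last target. There are 200 camera calls.

## Working session

There is one attempt and no reset: what is moved stays moved. The work goes in short steps, Python scripts to look and compute and a tool call to move; the robot and the scene stay as the last step left them, time stands still between calls to the robot, and variables do not carry over. Pictures are saved under pics/ and viewed, about 8 in all and at most 12, crops included, and the job is handed in when it is done.

Besides the shell and the picture viewer there is one more tool, called by a JSON object that holds its "method" and its "body", one argument or row to a line. play_rows: Moves the arm, as the interface text tells. Its arguments: {"type":"object","properties":{"steps":{"type":"array","items":{"type":"object","properties":{"claw":{"type":"number"},"dp":{"type":"array","items":{"type":"number"}},"angular":{"type":"array","items":{"type":"number"}}}}},"force":{"type":"number"}},"required":["steps"]}

```bash
mkdir -p pics
python3 - <<'E'
from workcell import env
import cv2,numpy as np
s=env.get_state();print(s)
for n in("top","scene"):
    p,d=env.read_camera(n);np.savez(f"{n}0.npz",p=p,d=d);cv2.imwrite(f"pics/{n}0.png",p[:,:,::-1])
    c=env.calibration(n);print(n,c)
print(env.calibration("wrist"))
E
```

```text
{'clock': 0.0, 'joint_pos': array([-1.47862759e+00,  3.13998297e-01,  4.49156000e-02,  1.30360056e+00,
       -1.35659951e-05,  1.43120124e+00]), 'qvel': array([ 0.00101735,  0.00066914, -0.00254418, -0.00136972, -0.00025423,
        0.00072894]), 'tau': array([-1.05632858e-03, -4.80627823e+01,  2.98532599e+01,  1.93080615e-02,
       -5.19060677e-05, -2.32548530e-06]), 'tcp_pos': array([ 0.13201477, -0.55909766,  0.23838415]), 'orientation': array([-9.43358688e-04,  9.93292759e-01,  1.15622686e-01,  1.55893199e-05]), 'wrist_force': array([ 0.23824488, -0.06759725, -0.7999619 ]), 'ft_torque': array([-0.00413245,  0.01307233,  0.03579095]), 'finger_gap': 0.08556857512981102}
top {'fx': 447.64428099130356, 'fy': 447.64428099130356, 'cx': 312.20573125883095, 'cy': 241.37828222313817, 'world_from_camera': array([[-0.02047598, -0.99507327,  0.09700477,  0.36248233],
       [-0.9997273 ,  0.02146771,  0.00919071, -0.09579594],
       [-0.0112279 , -0.09679012, -0.99524148,  1.0877722 ],
       [ 0.        ,  0.        ,  0.        ,  1.        ]])}
scene {'fx': 605.9411768248714, 'fy': 605.9411768248714, 'cx': 312.6132319635674, 'cy': 236.5198609793928, 'world_from_camera': array([[-0.90082214, -0.2450008 ,  0.3584607 , -0.11046312],
       [-0.43417604,  0.51449572, -0.73944933,  1.05199556],
       [-0.00326082, -0.82174738, -0.56984262,  0.95154675],
       [ 0.        ,  0.        ,  0.        ,  1.        ]])}
{'fx': 371.64829954431775, 'fy': 371.64829954431775, 'cx': 315.6143220656591, 'cy': 239.88975109954444, 'hand_eye': array([[ 1.65344685e-03, -9.53147577e-01, -3.02501176e-01,
         7.71865169e-02],
       [ 9.99998430e-01,  1.76872456e-03, -1.07144300e-04,
         3.71552509e-04],
       [ 6.37165589e-04, -3.02500524e-01,  9.53149006e-01,
        -1.34871165e-01],
       [ 0.00000000e+00,  0.00000000e+00,  0.00000000e+00,
         1.00000000e+00]])}
```

View pics/top0.png

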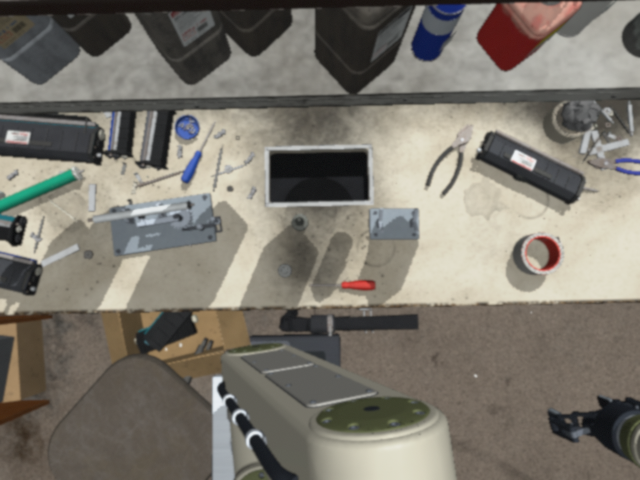

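View pics/scene0.png

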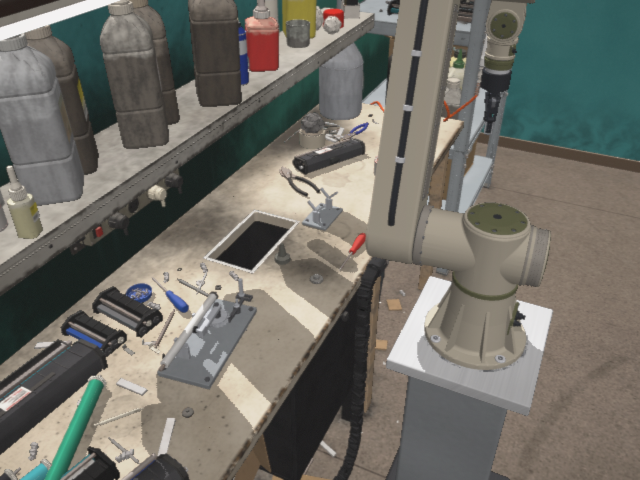

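Top view: clamp at about px (163,225), stand (395,223), nozzle (300,223), gear (285,270), driver (357,285). Now rough positions, then a closer look with the wrist camera.

```bash
cat > h.py <<'E'
import numpy as np,cv2
from scipy.spatial.transform import Rotation as R
from workcell import env
def ray(name,uv,T=None):
    c=env.calibration(name);u=(uv[0]-c["cx"])/c["fx"];v=(uv[1]-c["cy"])/c["fy"]
    if name=="wrist":
        r=np.hypot(u,v);d=np.array([u/r*np.sin(r),v/r*np.sin(r),np.cos(r)]) if r>1e-9 else np.array([0,0,1.])
        M=T@c["hand_eye"]
    else: d=np.array([u,v,1.]);M=c["world_from_camera"]
    return M[:3,3],M[:3,:3]@d
def onz(name,uv,z,T=None):
    o,d=ray(name,uv,T);return o+d*(z-o[2])/d[2]
def proj(name,P,T=None):
    c=env.calibration(name);M=c["world_from_camera"] if T is None else T@c["hand_eye"]
    p=np.linalg.inv(M)@np.append(P,1);
    if T is None: return c["fx"]*p[0]/p[2]+c["cx"],c["fy"]*p[1]/p[2]+c["cy"]
    r=np.hypot(p[0],p[1]);k=np.arctan2(r,p[2])/r*c["fx"];return k*p[0]+c["cx"],k*p[1]+c["cy"]
def tool(s=None):
    s=s or env.get_state();q=s["orientation"];T=np.eye(4);T[:3,:3]=R.from_quat([q[1],q[2],q[3],q[0]]).as_matrix();T[:3,3]=s["tcp_pos"];return T
def snap(n):
    T=tool();p,d=env.read_camera("wrist");np.savez(n+".npz",p=p,d=d,T=T);cv2.imwrite(f"pics/{n}.png",p[:,:,::-1])
E
python3 - <<'E'
from h import *
for n,uv,z in[("clampTL",(108,208),.014),("TR",(212,195),.014),("BR",(218,243),.014),("BL",(115,255),.014),("nozzle foot",(299,229),0),("gear",(285,270),.015),("driver",(357,285),.01),("stand",(395,224),.01),("rollL",(95,219),.06),("rollR",(190,206),.06)]:
    print(n,onz("top",uv,z).round(3))
t=np.load("top0.npz")["p"];s=np.load("scene0.npz")["p"]
a=cv2.resize(t[185:265,85:225],None,fx=5.5,fy=5.5,interpolation=2)[:,:780]
b=cv2.resize(s[260:390,150:270],None,fx=4.4,fy=4.4)
cv2.imwrite("pics/c1.png",a[:,:,::-1]);cv2.imwrite("pics/c2.png",b[:,:,::-1])
print(tool().round(3))
E
```

```text
clampTL [0.56  0.411 0.014]
TR [0.586 0.156 0.014]
BR [0.468 0.142 0.014]
BL [0.444 0.391 0.014]
nozzle foot [ 0.5   -0.054  0.   ]
gear [ 0.4   -0.019  0.015]
driver [ 0.36  -0.191  0.01 ]
stand [ 0.506 -0.287  0.01 ]
rollL [0.526 0.419 0.06 ]
rollR [0.552 0.197 0.06 ]
[[ 0.973  0.23  -0.     0.132]
 [ 0.23  -0.973  0.002 -0.559]
 [ 0.    -0.002 -1.     0.238]
 [ 0.     0.     0.     1.   ]]
```

View pics/c2.png

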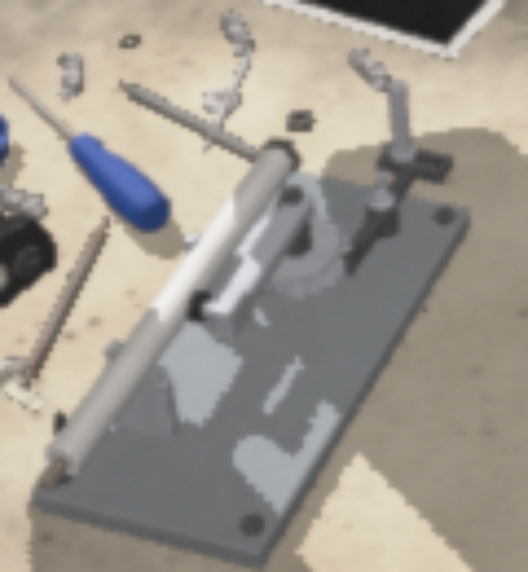

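The crop shows the roller in the cradle, with the wheel and arm on its -x side. The pawl runs to the -y end, with the finger pin upright on its tail. The clamp is at about (0.515, 0.275), yaw about +0.1. I'll move over it for a close look.

{"method": "play_rows", "body": {
  "steps": [
    {"claw": 0,"dp": [0.037,-0.018,0],"angular": [0,0,0]},
    {"claw": 0,"dp": [0.037,-0.018,0],"angular": [0,0,0]},
    {"claw": 0,"dp": [0.037,-0.018,0],"angular": [0,0,0]},
    {"claw": 0,"dp": [0.037,-0.018,0],"angular": [0,0,0]},
    {"claw": 0,"dp": [0.037,-0.018,0],"angular": [0,0,0]},
    {"claw": 0,"dp": [0.037,-0.018,0],"angular": [0,0,0]},
    {"claw": 0,"dp": [0.037,-0.018,0],"angular": [0,0,0]},
    {"claw": 0,"dp": [0.037,-0.018,0],"angular": [0,0,0]}
  ]
}}

```text
clock: 0.77
tcp_pos: [0.3881, -0.3498, 0.2391]
orientation: [-0.0, 0.993, 0.116, -0.0]
wrist_force: [-0.0, -0.7, 0.1]
finger_gap: 0.0857
```

{"method": "play_rows", "body": {
  "steps": [
    {"claw": 0,"dp": [0.016,-0.036,0],"angular": [0,0,0]},
    {"claw": 0,"dp": [0.016,-0.036,0],"angular": [0,0,0]},
    {"claw": 0,"dp": [0.016,-0.036,0],"angular": [0,0,0]},
    {"claw": 0,"dp": [0.016,-0.036,0],"angular": [0,0,0]},
    {"claw": 0,"dp": [0.016,-0.036,0],"angular": [0,0,0]},
    {"claw": 0,"dp": [0.016,-0.036,0],"angular": [0,0,0]},
    {"claw": 0,"dp": [0.016,-0.036,0],"angular": [0,0,0]},
    {"claw": 0,"dp": [0.016,-0.036,0],"angular": [0,0,0]}
  ]
}}

```text
clock: 1.43
tcp_pos: [0.4452, -0.0399, 0.2391]
orientation: [0.0, 0.993, 0.116, -0.0]
wrist_force: [1.3, -0.3, -0.1]
finger_gap: 0.0853
```

{"method": "play_rows", "body": {
  "steps": [
    {"claw": 0,"dp": [0.016,-0.036,0],"angular": [0,0,0]},
    {"claw": 0,"dp": [0.016,-0.036,0],"angular": [0,0,0]},
    {"claw": 0,"dp": [0.016,-0.036,0],"angular": [0,0,0]},
    {"claw": 0,"dp": [0.016,-0.036,0],"angular": [0,0,0]},
    {"claw": 0,"dp": [0,0,0],"angular": [0,0,-7]},
    {"claw": 0,"dp": [0,0,0],"angular": [0,0,-7]},
    {"claw": 0,"dp": [0,0,0],"angular": [0,0,-7]},
    {"claw": 0,"dp": [0,0,0],"angular": [0,0,-7]}
  ]
}}

```text
clock: 2.1
tcp_pos: [0.4743, 0.1137, 0.2387]
orientation: [-0.0, 0.934, 0.356, -0.001]
wrist_force: [-0.0, -0.8, -0.5]
finger_gap: 0.0856
```

{"method": "play_rows", "body": {
  "steps": [
    {"claw": 0,"dp": [0,0,0],"angular": [0,0,-7]},
    {"claw": 0,"dp": [0,0,0],"angular": [0,0,-7]},
    {"claw": 0,"dp": [0,0,0],"angular": [0,0,-7]},
    {"claw": 0,"dp": [0,0,0],"angular": [0,0,-7]},
    {"claw": 0,"dp": [0,0,0],"angular": [0,0,-7]},
    {"claw": 0,"dp": [0,0,0],"angular": [0,0,-7]},
    {"claw": 0,"dp": [0,0,0],"angular": [0,0,-7]},
    {"claw": 0,"dp": [0,0,0],"angular": [0,0,-5]}
  ]
}}

```text
clock: 2.77
tcp_pos: [0.4744, 0.113, 0.2388]
orientation: [-0.0, 0.672, 0.741, -0.0]
wrist_force: [-1.4, -0.9, -1.1]
finger_gap: 0.0855
```

Run:
```python
from h import *
s=env.get_state();print(s["clock"],tool().round(4),s["joint_pos"].round(3),s["wrist_force"].round(2))
snap("w1")
```

```text
2.7667 [[-9.780e-02  9.952e-01 -1.000e-03  4.744e-01]
 [ 9.952e-01  9.780e-02 -1.000e-04  1.130e-01]
 [-0.000e+00 -1.000e-03 -1.000e+00  2.388e-01]
 [ 0.000e+00  0.000e+00  0.000e+00  1.000e+00]] [ 0.069  0.145 -0.172  1.255 -0.     1.542] [-1.4  -0.86 -1.15]
```

View pics/w1.png

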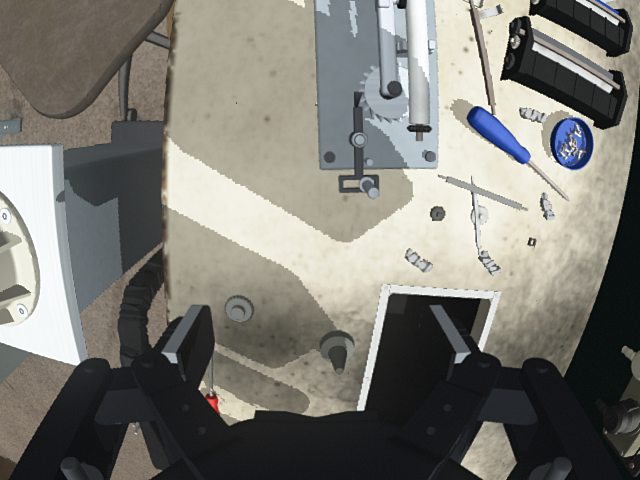

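Wrist view: the clamp plate's near edge runs px (320,167) to (437,168). The pivot is at (358,140), the tail plate at about (340–379,183), and the pin leans away at (365–373,182–193), right of the slot's centre (clamp +x). The roller's end is at (419,130). I'll zoom to measure.

Run:
```python
from h import *
z=np.load("w1.npz");p=z["p"]
cv2.imwrite("pics/w1c.png",cv2.resize(p[85:205,310:450],None,fx=5,fy=5,interpolation=2)[:,:,::-1])
```

```text
(no output)
```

View pics/w1c.png

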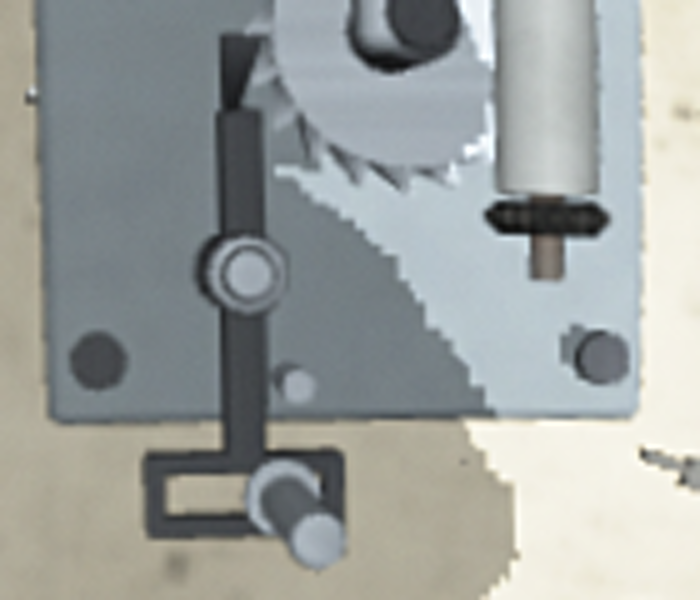

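Run:
```python
from h import *
z=np.load("w1.npz");T=z["T"];f=lambda n,u,h:print(n,onz("wrist",(310+u[0]/5,85+u[1]/5),h,T).round(4))
f("cornL",(47,418),.014);f("cornR",(638,416),.014);f("pintop",(317,540),.077);f("pinbase",(283,495),.034);f("slot",(245,495),.029)
f("tailL",(143,500),.029);f("tailR",(345,500),.029);f("pivot?",(245,270),.035);f("roll end",(547,190),.06);f("roll up",(547,0),.06)
d=z["d"];q=lambda u,v:(d[v,u]);
c=env.calibration("wrist")
def pt(u,v):
    o,dr=ray("wrist",(u,v),T);M=T@c["hand_eye"];k=d[v,u]/(M[:3,2]@dr);return (o+dr*k).round(4)
print("depth pts pin",pt(373,193),"plate",pt(340,150),"roller",pt(419,100),pt(419,60),pt(418,20),"floor",pt(400,220),"tail",pt(343,184))
```

```text
cornL [0.4743 0.1486 0.014 ]
cornR [0.5921 0.1634 0.014 ]
pintop [0.5188 0.1407 0.077 ]
pinbase [0.5189 0.1413 0.034 ]
slot [0.5125 0.1398 0.029 ]
tailL [0.4934 0.1368 0.029 ]
tailR [0.5316 0.141  0.029 ]
pivot? [0.5067 0.182  0.035 ]
roll end [0.5539 0.2034 0.06  ]
roll up [0.5501 0.2362 0.06  ]
depth pts pin [0.5183 0.1408 0.0778] plate [0.4921 0.1688 0.0146] roller [0.549  0.2223 0.0679] [0.5453 0.2563 0.0685] [0.5413 0.2915 0.0692] floor [0.5646 0.1027 0.0006] tail [0.4974 0.1383 0.0297]
```

{"method": "play_rows", "body": {
  "steps": [
    {"claw": 255,"dp": [0.003,0.0015,0.01],"angular": [0,0,0]},
    {"claw": 255,"dp": [0.003,0.0015,0.01],"angular": [0,0,0]},
    {"claw": 255,"dp": [0.003,0.0015,0.01],"angular": [0,0,0]},
    {"claw": 255,"dp": [0.003,0.0015,0.01],"angular": [0,0,0]},
    {"claw": 255,"dp": [0.003,0.0015,0.01],"angular": [0,0,0]},
    {"claw": 255,"dp": [0.003,0.0015,0.01],"angular": [0,0,0]},
    {"claw": 255,"dp": [0.003,0.0015,0.01],"angular": [0,0,0]},
    {"claw": 255,"dp": [0.002,0.0015,0.01],"angular": [0,0,-1]}
  ],
  "force": 40
}}

```text
clock: 3.48
tcp_pos: [0.4845, 0.1375, 0.158]
orientation: [-0.0, 0.667, 0.745, -0.0]
wrist_force: [0.3, -0.3, -0.1]
finger_gap: -0.0001
```

{"method": "play_rows", "body": {
  "steps": [
    {"claw": 255,"dp": [0,0,0.015],"angular": [0,0,0]},
    {"claw": 255,"dp": [0,0,0.015],"angular": [0,0,0]},
    {"claw": 255,"dp": [0,0,0.015],"angular": [0,0,0]},
    {"claw": 255,"dp": [0,0,0.015],"angular": [0,0,0]},
    {"claw": 255,"dp": [0,0,0.015],"angular": [0,0,0]},
    {"claw": 255,"dp": [0,0,0.015],"angular": [0,0,0]},
    {"claw": 255,"dp": [0,0,0.013],"angular": [0,0,0]},
    {"claw": 255,"dp": [0,0,0],"angular": [0,0,0]}
  ]
}}

```text
clock: 4.15
tcp_pos: [0.4825, 0.1368, 0.0533]
orientation: [-0.002, 0.667, 0.745, -0.002]
wrist_force: [-0.8, -0.1, -0.1]
finger_gap: 0.0003
```

Run:
```python
from h import *
s=env.get_state();print(s["clock"],tool().round(4),s["wrist_force"].round(2))
snap("w2")
P=proj("wrist",np.array([.5188,.141,.077]),tool());print(P,proj("wrist",tool()[:3,3],tool()))
p=np.load("w2.npz")["p"];u,v=300,250
cv2.imwrite("pics/w2c.png",cv2.resize(p[150:400,200:480],None,fx=2.4,fy=2.4)[:,:,::-1])
```

```text
4.15 [[-1.098e-01  9.939e-01 -4.700e-03  4.825e-01]
 [ 9.940e-01  1.098e-01 -7.000e-04  1.368e-01]
 [-2.000e-04 -4.700e-03 -1.000e+00  5.330e-02]
 [ 0.000e+00  0.000e+00  0.000e+00  1.000e+00]] [-0.83 -0.07 -0.1 ]
(np.float64(412.8225768732659), np.float64(346.6890150574344)) (np.float64(316.0299194700105), np.float64(318.8736882997015))
```

View pics/w2c.png

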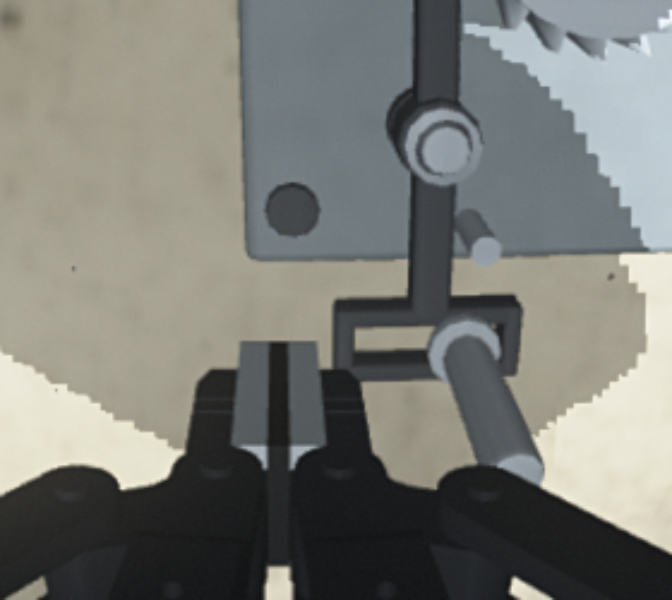

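Pin top is at crop (520,465), within 4 px of the prediction. The finger's shoulder widens above the pads, so I'll raise the tool 13 mm to make contact near the pin's top, then creep in.

{"method": "play_rows", "body": {
  "steps": [
    {"claw": 255,"dp": [0,0,-0.007],"angular": [0,0,0]},
    {"claw": 255,"dp": [0,0,-0.006],"angular": [0,0,0]},
    {"claw": 255,"dp": [0,0.003,0],"angular": [0,0,0]},
    {"claw": 255,"dp": [0,0.003,0],"angular": [0,0,0]},
    {"claw": 255,"dp": [0,0.003,0],"angular": [0,0,0]},
    {"claw": 255,"dp": [0,0.002,0],"angular": [0,0,0]},
    {"claw": 255,"dp": [0,0,0],"angular": [0,0,0]},
    {"claw": 255,"dp": [0,0,0],"angular": [0,0,0]}
  ]
}}

```text
clock: 4.87
tcp_pos: [0.4955, 0.1382, 0.0691]
orientation: [-0.0, 0.667, 0.745, -0.0]
wrist_force: [-0.4, 0.2, -0.1]
finger_gap: 0.0002
```

{"method": "play_rows", "body": {
  "steps": [
    {"claw": 255,"dp": [0,0.0005,0],"angular": [0,0,0]},
    {"claw": 255,"dp": [0,0.0005,0],"angular": [0,0,0]},
    {"claw": 255,"dp": [0,0.0005,0],"angular": [0,0,0]},
    {"claw": 255,"dp": [0,0.0005,0],"angular": [0,0,0]},
    {"claw": 255,"dp": [0,0,0],"angular": [0,0,0]},
    {"claw": 255,"dp": [0,0,0],"angular": [0,0,0]},
    {"claw": 255,"dp": [0,0,0],"angular": [0,0,0]},
    {"claw": 255,"dp": [0,0,0],"angular": [0,0,0]}
  ]
}}

```text
clock: 5.53
tcp_pos: [0.4974, 0.1385, 0.0692]
orientation: [0.0, 0.667, 0.745, -0.0]
wrist_force: [-0.1, 0.6, 1.0]
finger_gap: 0.0001
```

{"method": "play_rows", "body": {
  "steps": [
    {"claw": 255,"dp": [0,0.0005,0],"angular": [0,0,0]},
    {"claw": 255,"dp": [0,0.0005,0],"angular": [0,0,0]},
    {"claw": 255,"dp": [0,0.0005,0],"angular": [0,0,0]},
    {"claw": 255,"dp": [0,0.0005,0],"angular": [0,0,0]},
    {"claw": 255,"dp": [0,0,0],"angular": [0,0,0]},
    {"claw": 255,"dp": [0,0,0],"angular": [0,0,0]},
    {"claw": 255,"dp": [0,0,0],"angular": [0,0,0]},
    {"claw": 255,"dp": [0,0,0],"angular": [0,0,0]}
  ]
}}

```text
clock: 6.2
tcp_pos: [0.4994, 0.1387, 0.0692]
orientation: [0.0, 0.667, 0.745, -0.0]
wrist_force: [-0.5, 0.2, -0.5]
finger_gap: -0.0
```

{"method": "play_rows", "body": {
  "steps": [
    {"claw": 255,"dp": [0,0.0005,0],"angular": [0,0,0]},
    {"claw": 255,"dp": [0,0.0005,0],"angular": [0,0,0]},
    {"claw": 255,"dp": [0,0,0],"angular": [0,0,0]},
    {"claw": 255,"dp": [0,0,0],"angular": [0,0,0]},
    {"claw": 255,"dp": [0,0,0],"angular": [0,0,0]},
    {"claw": 255,"dp": [0,0,0],"angular": [0,0,0]},
    {"claw": 255,"dp": [0,0,0],"angular": [0,0,0]},
    {"claw": 255,"dp": [0,0,0],"angular": [0,0,0]}
  ]
}}

```text
clock: 6.87
tcp_pos: [0.5004, 0.1388, 0.0692]
orientation: [0.0, 0.667, 0.745, -0.0]
wrist_force: [-0.3, 0.3, -0.0]
finger_gap: 0.0002
```

{"method": "play_rows", "body": {
  "steps": [
    {"claw": 255,"dp": [0,0.0005,0],"angular": [0,0,0]},
    {"claw": 255,"dp": [0,0.0005,0],"angular": [0,0,0]},
    {"claw": 255,"dp": [0,0.0005,0],"angular": [0,0,0]},
    {"claw": 255,"dp": [0,0,0],"angular": [0,0,0]},
    {"claw": 255,"dp": [0,0,0],"angular": [0,0,0]},
    {"claw": 255,"dp": [0,0,0],"angular": [0,0,0]},
    {"claw": 255,"dp": [0,0,0],"angular": [0,0,0]},
    {"claw": 255,"dp": [0,0,0],"angular": [0,0,0]}
  ]
}}

```text
clock: 7.53
tcp_pos: [0.5014, 0.1389, 0.0691]
orientation: [-0.0, 0.667, 0.745, -0.0]
wrist_force: [-5.3, -0.5, 1.6]
finger_gap: 0.0004
```

Run:
```python
from h import *
snap("w3")
p=np.load("w3.npz")["p"]
cv2.imwrite("pics/w3c.png",cv2.resize(p[150:400,200:480],None,fx=2.4,fy=2.4)[:,:,::-1])
```

```text
(no output)
```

View pics/w3c.png

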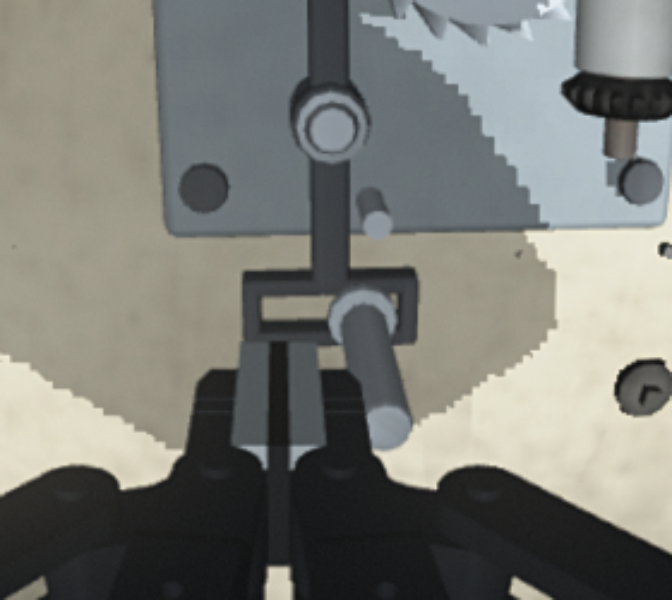

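The finger now touches the pin's shaft at crop (385,430), force about 5 N. I'll continue in sub-millimetre steps.

{"method": "play_rows", "body": {
  "steps": [
    {"claw": 255,"dp": [0,0.0003,0],"angular": [0,0,0]},
    {"claw": 255,"dp": [0,0.0003,0],"angular": [0,0,0]},
    {"claw": 255,"dp": [0,0,0],"angular": [0,0,0]},
    {"claw": 255,"dp": [0,0,0],"angular": [0,0,0]},
    {"claw": 255,"dp": [0,0,0],"angular": [0,0,0]},
    {"claw": 255,"dp": [0,0,0],"angular": [0,0,0]},
    {"claw": 255,"dp": [0,0,0],"angular": [0,0,0]},
    {"claw": 255,"dp": [0,0,0],"angular": [0,0,0]}
  ]
}}

```text
clock: 8.25
tcp_pos: [0.5017, 0.1389, 0.069]
orientation: [-0.0, 0.667, 0.745, -0.001]
wrist_force: [-5.6, -1.1, 3.3]
finger_gap: -0.0005
```

Run:
```python
from h import *
for i in range(3):
    s=env.get_state();print(s["tcp_pos"].round(4),s["wrist_force"].round(2),s["ft_torque"].round(3))
    env.read_camera("top")
```

```text
[0.5017 0.1389 0.069 ] [-5.6  -1.14  3.27] [-0.169  1.086  0.011]
[0.5017 0.1389 0.069 ] [-5.49 -0.73  2.38] [-0.189  1.122 -0.046]
[0.5017 0.1389 0.069 ] [-5.61 -1.33  2.6 ] [-0.25   1.067  0.049]
```

{"method": "play_rows", "body": {
  "steps": [
    {"claw": 255,"dp": [0,0.0003,0],"angular": [0,0,0]},
    {"claw": 255,"dp": [0,0.0003,0],"angular": [0,0,0]},
    {"claw": 255,"dp": [0,0.0003,0],"angular": [0,0,0]},
    {"claw": 255,"dp": [0,0,0],"angular": [0,0,0]},
    {"claw": 255,"dp": [0,0,0],"angular": [0,0,0]},
    {"claw": 255,"dp": [0,0,0],"angular": [0,0,0]},
    {"claw": 255,"dp": [0,0,0],"angular": [0,0,0]},
    {"claw": 255,"dp": [0,0,0],"angular": [0,0,0]}
  ]
}}

```text
clock: 9.07
tcp_pos: [0.5023, 0.139, 0.069]
orientation: [-0.001, 0.667, 0.745, -0.001]
wrist_force: [-6.7, -1.3, 3.6]
finger_gap: 0.0001
```

The contact pushes up on the sloped finger back and wastes force. I'll back off and use the flat inner pad face: lift, open partly, straddle the pin.

{"method": "play_rows", "body": {
  "steps": [
    {"claw": 255,"dp": [0,-0.004,0],"angular": [0,0,0]},
    {"claw": 255,"dp": [0,0,-0.012],"angular": [0,0,0]},
    {"claw": 255,"dp": [0,0,-0.015],"angular": [0,0,0]},
    {"claw": 140,"dp": [0,0.006,-0.008],"angular": [0,0,0]},
    {"claw": 140,"dp": [0,0.008,0],"angular": [0,0,0]},
    {"claw": 140,"dp": [0,0.008,0],"angular": [0,0,0]},
    {"claw": 140,"dp": [0,0.0085,0],"angular": [0,0,0]},
    {"claw": 140,"dp": [0,0,0],"angular": [0,0,0]}
  ]
}}

```text
clock: 9.73
tcp_pos: [0.532, 0.1421, 0.1037]
orientation: [0.001, 0.667, 0.745, 0.001]
wrist_force: [0.5, -0.7, -0.8]
finger_gap: 0.0384
```

Run:
```python
from h import *
s=env.get_state();print(s["clock"],tool().round(4)[:3,3],s["finger_gap"],s["wrist_force"])
T=tool();p=np.array([.5188,.141,.077]);print("pin in tool",(np.linalg.inv(T)@np.append(p,1)).round(4))
```

```text
9.7333 [0.532  0.1421 0.1037] 0.03836481086835414 [ 0.479816   -0.72195908 -0.8090189 ]
pin in tool [ 4.00e-04 -1.33e-02  2.67e-02  1.00e+00]
```

{"method": "play_rows", "body": {
  "steps": [
    {"claw": 140,"dp": [0,-0.004,0],"angular": [0,0,0]},
    {"claw": 140,"dp": [0,0,0],"angular": [0,0,0]},
    {"claw": 140,"dp": [0,0,0.01],"angular": [0,0,0]},
    {"claw": 140,"dp": [0,0,0.01],"angular": [0,0,0]},
    {"claw": 140,"dp": [0,0,0.01],"angular": [0,0,0]},
    {"claw": 140,"dp": [0,0,0.01],"angular": [0,0,0]},
    {"claw": 140,"dp": [0,0,0],"angular": [0,0,0]},
    {"claw": 140,"dp": [0,0,0],"angular": [0,0,0]}
  ]
}}

```text
clock: 10.4
tcp_pos: [0.5248, 0.1415, 0.063]
orientation: [-0.001, 0.667, 0.745, -0.001]
wrist_force: [0.3, -0.5, 1.0]
finger_gap: 0.0389
```

{"method": "play_rows", "body": {
  "steps": [
    {"claw": 140,"dp": [0,0.0005,0],"angular": [0,0,0]},
    {"claw": 140,"dp": [0,0.0005,0],"angular": [0,0,0]},
    {"claw": 140,"dp": [0,0.0005,0],"angular": [0,0,0]},
    {"claw": 140,"dp": [0,0.0005,0],"angular": [0,0,0]},
    {"claw": 140,"dp": [0,0,0],"angular": [0,0,0]},
    {"claw": 140,"dp": [0,0,0],"angular": [0,0,0]},
    {"claw": 140,"dp": [0,0,0],"angular": [0,0,0]},
    {"claw": 140,"dp": [0,0,0],"angular": [0,0,0]}
  ]
}}

```text
clock: 11.07
tcp_pos: [0.5278, 0.1418, 0.0643]
orientation: [0.0, 0.667, 0.745, -0.0]
wrist_force: [0.4, 0.1, 0.4]
finger_gap: 0.0382
```

{"method": "play_rows", "body": {
  "steps": [
    {"claw": 140,"dp": [0,0.0008,0],"angular": [0,0,0]},
    {"claw": 140,"dp": [0,0.0008,0],"angular": [0,0,0]},
    {"claw": 140,"dp": [0,0.0008,0],"angular": [0,0,0]},
    {"claw": 140,"dp": [0,0.0008,0],"angular": [0,0,0]},
    {"claw": 140,"dp": [0,0,0],"angular": [0,0,0]},
    {"claw": 140,"dp": [0,0,0],"angular": [0,0,0]},
    {"claw": 140,"dp": [0,0,0],"angular": [0,0,0]},
    {"claw": 140,"dp": [0,0,0],"angular": [0,0,0]}
  ]
}}

```text
clock: 11.73
tcp_pos: [0.5309, 0.1421, 0.0642]
orientation: [0.0, 0.667, 0.745, -0.0]
wrist_force: [0.2, 0.3, 1.0]
finger_gap: 0.0389
```

{"method": "play_rows", "body": {
  "steps": [
    {"claw": 140,"dp": [0,0.0005,0],"angular": [0,0,0]},
    {"claw": 140,"dp": [0,0.0005,0],"angular": [0,0,0]},
    {"claw": 140,"dp": [0,0.0005,0],"angular": [0,0,0]},
    {"claw": 140,"dp": [0,0,0],"angular": [0,0,0]},
    {"claw": 140,"dp": [0,0,0],"angular": [0,0,0]},
    {"claw": 140,"dp": [0,0,0],"angular": [0,0,0]},
    {"claw": 140,"dp": [0,0,0],"angular": [0,0,0]},
    {"claw": 140,"dp": [0,0,0],"angular": [0,0,0]}
  ]
}}

```text
clock: 12.4
tcp_pos: [0.5324, 0.1423, 0.0643]
orientation: [0.0, 0.667, 0.745, -0.0]
wrist_force: [0.0, -0.3, 0.3]
finger_gap: 0.0381
```

{"method": "play_rows", "body": {
  "steps": [
    {"claw": 140,"dp": [0,0.0005,0],"angular": [0,0,0]},
    {"claw": 140,"dp": [0,0.0005,0],"angular": [0,0,0]},
    {"claw": 140,"dp": [0,0.0005,0],"angular": [0,0,0]},
    {"claw": 140,"dp": [0,0,0],"angular": [0,0,0]},
    {"claw": 140,"dp": [0,0,0],"angular": [0,0,0]},
    {"claw": 140,"dp": [0,0,0],"angular": [0,0,0]},
    {"claw": 140,"dp": [0,0,0],"angular": [0,0,0]},
    {"claw": 140,"dp": [0,0,0],"angular": [0,0,0]}
  ]
}}

```text
clock: 13.07
tcp_pos: [0.5335, 0.1424, 0.0641]
orientation: [-0.0, 0.667, 0.745, -0.0]
wrist_force: [-3.5, 0.5, 1.0]
finger_gap: 0.0389
```

{"method": "play_rows", "body": {
  "steps": [
    {"claw": 140,"dp": [0,0.0003,0],"angular": [0,0,0]},
    {"claw": 140,"dp": [0,0.0003,0],"angular": [0,0,0]},
    {"claw": 140,"dp": [0,0.0004,0],"angular": [0,0,0]},
    {"claw": 140,"dp": [0,0,0],"angular": [0,0,0]},
    {"claw": 140,"dp": [0,0,0],"angular": [0,0,0]},
    {"claw": 140,"dp": [0,0,0],"angular": [0,0,0]},
    {"claw": 140,"dp": [0,0,0],"angular": [0,0,0]},
    {"claw": 140,"dp": [0,0,0],"angular": [0,0,0]}
  ]
}}

```text
clock: 13.73
tcp_pos: [0.5339, 0.1424, 0.064]
orientation: [-0.001, 0.667, 0.745, -0.001]
wrist_force: [-5.7, -1.6, 2.5]
finger_gap: 0.0389
```

{"method": "play_rows", "body": {
  "steps": [
    {"claw": 140,"dp": [0,0.0002,-0.0003],"angular": [0,0,0]},
    {"claw": 140,"dp": [0,0.0002,-0.0003],"angular": [0,0,0]},
    {"claw": 140,"dp": [0,0.0003,0],"angular": [0,0,0]},
    {"claw": 140,"dp": [0,0,0],"angular": [0,0,0]},
    {"claw": 140,"dp": [0,0,0],"angular": [0,0,0]},
    {"claw": 140,"dp": [0,0,0],"angular": [0,0,0]},
    {"claw": 140,"dp": [0,0,0],"angular": [0,0,0]},
    {"claw": 140,"dp": [0,0,0],"angular": [0,0,0]}
  ]
}}

```text
clock: 14.4
tcp_pos: [0.534, 0.1425, 0.0641]
orientation: [-0.001, 0.667, 0.745, -0.001]
wrist_force: [-5.7, -1.0, 0.8]
finger_gap: 0.0386
```

Run:
```python
from h import *
s=env.get_state();print(s["tcp_pos"].round(4),s["wrist_force"].round(2))
T=tool();snap("w4");s=env.get_state();print(s["wrist_force"].round(2))
a=np.load("w1.npz");
p=np.load("w4.npz")["p"]
print(proj("wrist",np.array([.5188,.141,.077]),T), proj("wrist",np.array([.5188,.141,.034]),T))
cv2.imwrite("pics/w4c.png",cv2.resize(p[120:400,170:430],None,fx=2.1,fy=2.1)[:,:,::-1])
```

```text
[0.534  0.1425 0.0641] [-5.74 -1.01  0.81]
[-5.44 -1.04  0.73]
(np.float64(276.34343401711646), np.float64(334.4464451870041)) (np.float64(284.9263371688023), np.float64(287.72261868737337))
```

View pics/w4c.png

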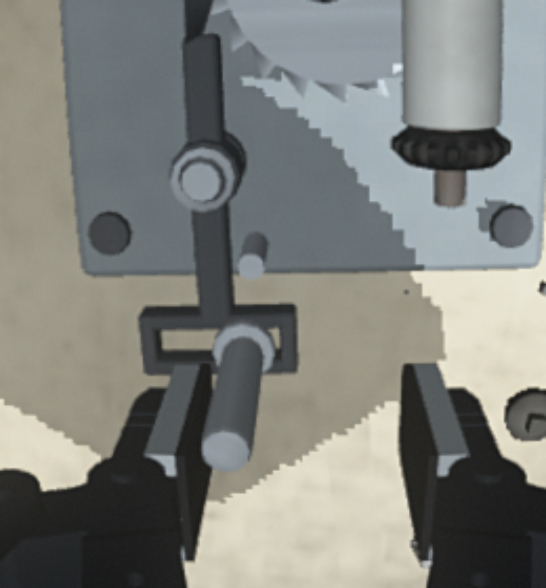

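The pawl has begun to turn: pin top at crop (228,450), about 1 mm displaced. I'll keep creeping with small z relief.

{"method": "play_rows", "body": {
  "steps": [
    {"claw": 140,"dp": [0,0.0003,-0.0001],"angular": [0,0,0]},
    {"claw": 140,"dp": [0,0.0003,-0.0001],"angular": [0,0,0]},
    {"claw": 140,"dp": [0,0.0003,-0.0001],"angular": [0,0,0]},
    {"claw": 140,"dp": [0,0,0],"angular": [0,0,0]},
    {"claw": 140,"dp": [0,0,0],"angular": [0,0,0]},
    {"claw": 140,"dp": [0,0,0],"angular": [0,0,0]},
    {"claw": 140,"dp": [0,0,0],"angular": [0,0,0]},
    {"claw": 140,"dp": [0,0,0],"angular": [0,0,0]}
  ]
}}

```text
clock: 15.12
tcp_pos: [0.5345, 0.1426, 0.0642]
orientation: [-0.001, 0.667, 0.745, -0.002]
wrist_force: [-6.1, -0.8, 0.8]
finger_gap: 0.0385
```

{"method": "play_rows", "body": {
  "steps": [
    {"claw": 140,"dp": [0,0.0003,-0.0001],"angular": [0,0,0]},
    {"claw": 140,"dp": [0,0.0003,-0.0001],"angular": [0,0,0]},
    {"claw": 140,"dp": [0,0.0002,-0.0001],"angular": [0,0,0]},
    {"claw": 140,"dp": [0,0,0],"angular": [0,0,0]},
    {"claw": 140,"dp": [0,0,0],"angular": [0,0,0]},
    {"claw": 140,"dp": [0,0,0],"angular": [0,0,0]},
    {"claw": 140,"dp": [0,0,0],"angular": [0,0,0]},
    {"claw": 140,"dp": [0,0,0],"angular": [0,0,0]}
  ]
}}

```text
clock: 15.78
tcp_pos: [0.5349, 0.1427, 0.0642]
orientation: [-0.002, 0.667, 0.745, -0.002]
wrist_force: [-6.4, -0.5, -1.0]
finger_gap: 0.0386
```

{"method": "play_rows", "body": {
  "steps": [
    {"claw": 140,"dp": [0,0.0004,0],"angular": [0,0,0]},
    {"claw": 140,"dp": [0,0.0004,0],"angular": [0,0,0]},
    {"claw": 140,"dp": [0,0.0004,0],"angular": [0,0,0]},
    {"claw": 140,"dp": [0,0,0],"angular": [0,0,0]},
    {"claw": 140,"dp": [0,0,0],"angular": [0,0,0]},
    {"claw": 140,"dp": [0,0,0],"angular": [0,0,0]},
    {"claw": 140,"dp": [0,0,0],"angular": [0,0,0]},
    {"claw": 140,"dp": [0,0,0],"angular": [0,0,0]}
  ]
}}

```text
clock: 16.45
tcp_pos: [0.536, 0.1429, 0.0642]
orientation: [-0.002, 0.667, 0.745, -0.002]
wrist_force: [-6.7, 0.1, -0.9]
finger_gap: 0.0382
```

{"method": "play_rows", "body": {
  "steps": [
    {"claw": 140,"dp": [0,0.0004,0],"angular": [0,0,0]},
    {"claw": 140,"dp": [0,0.0004,0],"angular": [0,0,0]},
    {"claw": 140,"dp": [0,0.0002,0],"angular": [0,0,0]},
    {"claw": 140,"dp": [0,0,0],"angular": [0,0,0]},
    {"claw": 140,"dp": [0,0,0],"angular": [0,0,0]},
    {"claw": 140,"dp": [0,0,0],"angular": [0,0,0]},
    {"claw": 140,"dp": [0,0,0],"angular": [0,0,0]},
    {"claw": 140,"dp": [0,0,0],"angular": [0,0,0]}
  ]
}}

```text
clock: 17.12
tcp_pos: [0.5376, 0.1433, 0.0643]
orientation: [-0.002, 0.667, 0.745, -0.001]
wrist_force: [-5.4, 0.3, -2.2]
finger_gap: 0.0385
```

Force dropped while the pin advanced, so the nose has probably cleared. Checking and holding.

{"method": "play_rows", "body": {
  "steps": [
    {"claw": 140,"dp": [0,0,0],"angular": [0,0,0]},
    {"claw": 140,"dp": [0,0,0],"angular": [0,0,0]},
    {"claw": 140,"dp": [0,0,0],"angular": [0,0,0]},
    {"claw": 140,"dp": [0,0,0],"angular": [0,0,0]},
    {"claw": 140,"dp": [0,0,0],"angular": [0,0,0]},
    {"claw": 140,"dp": [0,0,0],"angular": [0,0,0]},
    {"claw": 140,"dp": [0,0,0],"angular": [0,0,0]},
    {"claw": 140,"dp": [0,0,0],"angular": [0,0,0]}
  ]
}}

```text
clock: 17.78
tcp_pos: [0.5376, 0.1433, 0.0643]
orientation: [-0.002, 0.667, 0.745, -0.001]
wrist_force: [-5.3, -0.1, -1.5]
finger_gap: 0.0383
```

Run:
```python
from h import *
s=env.get_state();print(s["tcp_pos"].round(4),s["wrist_force"].round(2))
a=np.load("w4.npz")["p"];snap("w5");p=np.load("w5.npz")["p"]
t,d=env.read_camera("top");o=np.load("top0.npz")["p"]
# moved pixels in the top view at the clamp, ignoring the robot's own area is not possible, so view
m=np.hstack([cv2.resize(p[0:200,170:450],None,fx=2,fy=2),cv2.resize(t[185:265,85:225],(240,137))[:, :].repeat(1,0) if 0 else np.zeros((400,1,3),np.uint8)])
cv2.imwrite("pics/w5c.png",m[:,:,::-1])
```

```text
[0.5376 0.1433 0.0643] [-5.25 -0.14 -1.47]
```

View pics/w5c.png

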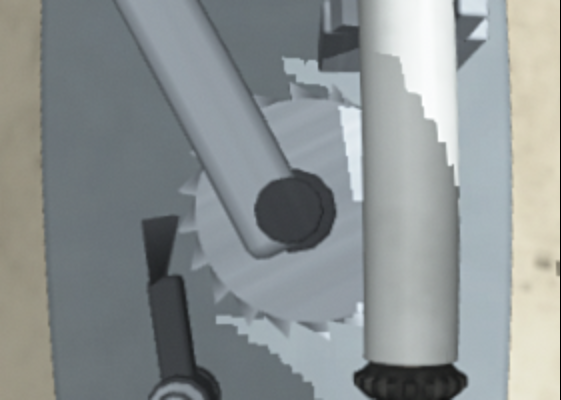

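The nose is clear of the wheel (crop 160,245) and the arm is swinging back, about 0.55 rad so far. I'll hold.

{"method": "play_rows", "body": {
  "steps": [
    {"claw": 140,"dp": [0,0,0],"angular": [0,0,0]},
    {"claw": 140,"dp": [0,0,0],"angular": [0,0,0]},
    {"claw": 140,"dp": [0,0,0],"angular": [0,0,0]},
    {"claw": 140,"dp": [0,0,0],"angular": [0,0,0]},
    {"claw": 140,"dp": [0,0,0],"angular": [0,0,0]},
    {"claw": 140,"dp": [0,0,0],"angular": [0,0,0]},
    {"claw": 140,"dp": [0,0,0],"angular": [0,0,0]},
    {"claw": 140,"dp": [0,0,0],"angular": [0,0,0]}
  ]
}}

```text
clock: 18.55
tcp_pos: [0.5376, 0.1433, 0.0643]
orientation: [-0.002, 0.667, 0.745, -0.001]
wrist_force: [-5.0, 0.5, -1.9]
finger_gap: 0.0388
```

{"method": "play_rows", "body": {
  "steps": [
    {"claw": 140,"dp": [0,0,0],"angular": [0,0,0]},
    {"claw": 140,"dp": [0,0,0],"angular": [0,0,0]},
    {"claw": 140,"dp": [0,0,0],"angular": [0,0,0]},
    {"claw": 140,"dp": [0,0,0],"angular": [0,0,0]},
    {"claw": 140,"dp": [0,0,0],"angular": [0,0,0]},
    {"claw": 140,"dp": [0,0,0],"angular": [0,0,0]},
    {"claw": 140,"dp": [0,0,0],"angular": [0,0,0]},
    {"claw": 140,"dp": [0,0,0],"angular": [0,0,0]}
  ]
}}

```text
clock: 19.22
tcp_pos: [0.5376, 0.1433, 0.0643]
orientation: [-0.002, 0.667, 0.745, -0.001]
wrist_force: [-5.1, 0.3, -1.0]
finger_gap: 0.0386
```

{"method": "play_rows", "body": {
  "steps": [
    {"claw": 140,"dp": [0,0,0],"angular": [0,0,0]},
    {"claw": 140,"dp": [0,0,0],"angular": [0,0,0]},
    {"claw": 140,"dp": [0,0,0],"angular": [0,0,0]},
    {"claw": 140,"dp": [0,0,0],"angular": [0,0,0]},
    {"claw": 140,"dp": [0,0,0],"angular": [0,0,0]},
    {"claw": 140,"dp": [0,0,0],"angular": [0,0,0]},
    {"claw": 140,"dp": [0,0,0],"angular": [0,0,0]},
    {"claw": 140,"dp": [0,0,0],"angular": [0,0,0]}
  ]
}}

```text
clock: 19.88
tcp_pos: [0.5376, 0.1433, 0.0643]
orientation: [-0.002, 0.667, 0.745, -0.001]
wrist_force: [-5.6, 1.2, -1.5]
finger_gap: 0.0385
```

Run:
```python
from h import *
q=np.load("w5.npz")["p"];snap("w6");p=np.load("w6.npz")["p"]
snap("w7");r=np.load("w7.npz")["p"]
print("since last",(cv2.absdiff(p,q)[:200,170:450].max(2)>25).sum(),"now",(cv2.absdiff(p,r)[:200,170:450].max(2)>25).sum(), env.get_state()["wrist_force"])
cv2.imwrite("pics/w7c.png",cv2.resize(p[0:200,170:450],None,fx=2,fy=2)[:,:,::-1])
```

```text
since last 7414 now 0 [-6.17235686 -0.46678886 -0.71235574]
```

View pics/w7c.png

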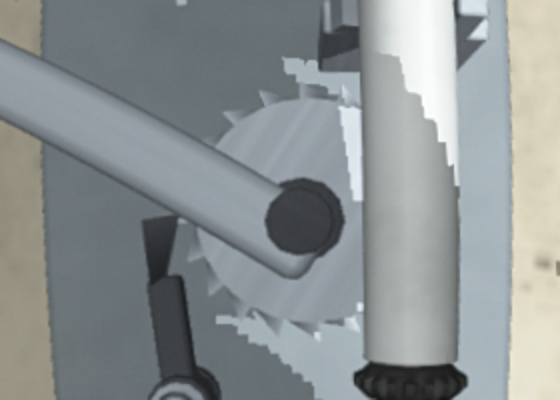

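The arm has stopped at about 60° from clamped and the picture is static. I'll hold a little more, then back off and rise.

{"method": "play_rows", "body": {
  "steps": [
    {"claw": 140,"dp": [0,0,0],"angular": [0,0,0]},
    {"claw": 140,"dp": [0,0,0],"angular": [0,0,0]},
    {"claw": 140,"dp": [0,0,0],"angular": [0,0,0]},
    {"claw": 140,"dp": [0,0,0],"angular": [0,0,0]},
    {"claw": 140,"dp": [0,0,0],"angular": [0,0,0]},
    {"claw": 140,"dp": [0,0,0],"angular": [0,0,0]},
    {"claw": 140,"dp": [0,-0.003,0],"angular": [0,0,0]},
    {"claw": 140,"dp": [0,-0.004,0],"angular": [0,0,0]}
  ]
}}

```text
clock: 20.65
tcp_pos: [0.5334, 0.1424, 0.0653]
orientation: [0.001, 0.667, 0.745, 0.001]
wrist_force: [-0.3, -0.4, 0.5]
finger_gap: 0.039
```

{"method": "play_rows", "body": {
  "steps": [
    {"claw": 140,"dp": [0,-0.004,0],"angular": [0,0,0]},
    {"claw": 140,"dp": [0,0,0],"angular": [0,0,0]},
    {"claw": 140,"dp": [0,0,-0.02],"angular": [0,0,0]},
    {"claw": 140,"dp": [0,0,-0.03],"angular": [0,0,0]},
    {"claw": 140,"dp": [0,0,-0.03],"angular": [0,0,0]},
    {"claw": 140,"dp": [0.02,0.005,-0.02],"angular": [0,0,0]},
    {"claw": 0,"dp": [0.03,0.006,0],"angular": [0,0,0]},
    {"claw": 0,"dp": [0.04,0.007,0],"angular": [0,0,0]}
  ]
}}

```text
clock: 21.32
tcp_pos: [0.5393, 0.233, 0.1686]
orientation: [0.002, 0.669, 0.743, 0.003]
wrist_force: [0.3, 0.4, -0.4]
finger_gap: 0.0616
```

{"method": "play_rows", "body": {
  "steps": [
    {"claw": 0,"dp": [0.04,0.007,0],"angular": [0,0,0]},
    {"claw": 0,"dp": [0.035,0.006,0],"angular": [0,0,0]},
    {"claw": 0,"dp": [0,0,0],"angular": [0,0,0]},
    {"claw": 0,"dp": [0,0,0],"angular": [0,0,0]},
    {"claw": 0,"dp": [0,0,0],"angular": [0,0,0]},
    {"claw": 0,"dp": [0,0,0],"angular": [0,0,0]},
    {"claw": 0,"dp": [0,0,0],"angular": [0,0,0]},
    {"claw": 0,"dp": [0,0,0],"angular": [0,0,0]}
  ]
}}

```text
clock: 21.98
tcp_pos: [0.5416, 0.308, 0.1657]
orientation: [0.0, 0.668, 0.744, 0.0]
wrist_force: [-0.1, 0.3, -0.4]
finger_gap: 0.0853
```

Run:
```python
from h import *
s=env.get_state();print(s["clock"],tool().round(4),s["wrist_force"].round(2))
snap("w8")
```

```text
21.9833 [[-1.076e-01  9.942e-01  2.000e-04  5.416e-01]
 [ 9.942e-01  1.076e-01 -1.000e-04  3.080e-01]
 [-1.000e-04  2.000e-04 -1.000e+00  1.657e-01]
 [ 0.000e+00  0.000e+00  0.000e+00  1.000e+00]] [-0.14  0.3  -0.35]
```

View pics/w8.png

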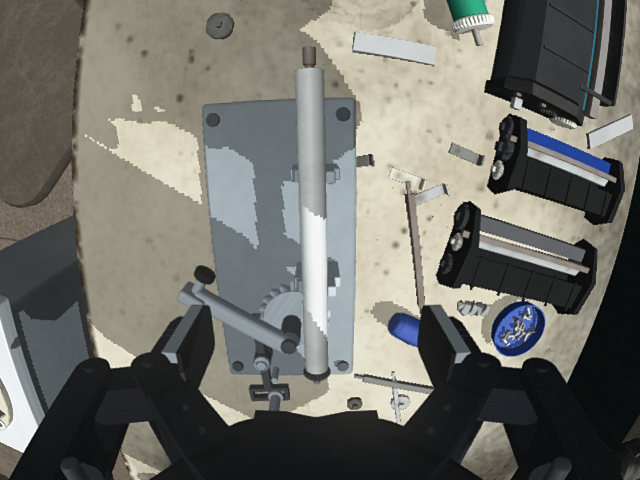

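Arm fully back (resting at px 205,275–290,345). Cradle posts at rows 175 and 275; roller far tip (309,48), near end (318,378). Now the grasp point, and the stand and nozzle from the stored top view.

Run:
```python
from h import *
z=np.load("w8.npz");T=z["T"];d=z["d"];c=env.calibration("wrist");M=T@c["hand_eye"]
def pt(u,v):
    o,dr=ray("wrist",(u,v),T);return (o+dr*d[v,u]/(M[:3,2]@dr)).round(4)
z1=np.load("w1.npz")
print("far tip",onz("wrist",(309,47),.0595,T).round(4),"far bar end",onz("wrist",(310,68),.0595,T).round(4))
print("near tip(w1)",onz("wrist",(419.4,141),.0595,z1["T"]).round(4),"bar end w1",onz("wrist",(419.4,123),.0595,z1["T"]).round(4))
for v in (110,150,200,230,260,290): 
    row=[pt(u,v) for u in range(296,334)]
    r=np.array([q for q in row if .055<q[2]<.075]);print(v,len(r),r.mean(0).round(4),r[:,2].max())
print("post edges")
for v in list(range(160,186,3))+list(range(256,296,4)): print(v,pt(296,v),pt(336,v))
# stand from the top camera: by depth heights
t=np.load("top0.npz");D=t["d"];c=env.calibration("top");W=c["world_from_camera"]
v,u=np.mgrid[195:255,360:430];zz=D[195:255,360:430];P=np.stack([(u-c["cx"])/c["fx"]*zz,(v-c["cy"])/c["fy"]*zz,zz],-1)@W[:3,:3].T+W[:3,3]
for lo,hi in((.005,.02),(.05,.08)):
    m=((P[...,2]>lo)&(P[...,2]<hi)).astype(np.uint8);q=P[m>0][:,:2].astype(np.float32);print(lo,len(q),q.mean(0),cv2.minAreaRect(q))
```

```text
far tip [0.5233 0.4358 0.0595] far bar end [0.5255 0.4218 0.0595]
near tip(w1) [0.5561 0.1879 0.0595] bar end w1 [0.5541 0.2034 0.0595]
110 29 [0.5286 0.3942 0.0674] 0.0699
150 28 [0.5322 0.3693 0.0672] 0.0694
200 28 [0.5356 0.3374 0.0672] 0.0705
230 27 [0.5388 0.3176 0.0671] 0.0705
260 26 [0.5413 0.2969 0.0671] 0.0694
290 32 [0.5465 0.2748 0.0666] 0.0699
post edges
160 [0.5211 0.3568 0.014 ] [0.5516 0.3602 0.0147]
163 [0.5214 0.3546 0.0154] [0.5519 0.3579 0.0146]
166 [0.5222 0.3541 0.0311] [0.5506 0.3578 0.0371]
169 [0.5232 0.3543 0.0507] [0.5502 0.3569 0.0479]
172 [0.5235 0.3527 0.0541] [0.5504 0.3549 0.0488]
175 [0.5238 0.3509 0.0558] [0.5506 0.3528 0.0481]
178 [0.524  0.3487 0.0547] [0.5509 0.3508 0.0484]
181 [0.5242 0.3467 0.0548] [0.5536 0.3438 0.0139]
184 [0.5229 0.338  0.0139] [0.5539 0.3414 0.0136]
256 [0.5286 0.2788 0.0142] [0.5612 0.2826 0.0148]
260 [0.5289 0.2754 0.0143] [0.5618 0.2785 0.013 ]
264 [0.5293 0.2735 0.0185] [0.5615 0.278  0.021 ]
268 [0.5297 0.2739 0.0281] [0.5609 0.2785 0.031 ]
272 [0.5302 0.2747 0.038 ] [0.5605 0.2781 0.0383]
276 [0.5305 0.2736 0.0433] [0.5601 0.2782 0.0463]
280 [0.5309 0.2732 0.0497] [0.5603 0.2758 0.0483]
284 [0.5311 0.2699 0.0495] [0.5608 0.2723 0.0477]
288 [0.5314 0.2668 0.05  ] [0.5649 0.2539 0.0147]
292 [0.5316 0.2546 0.0315] [0.5655 0.25   0.0143]
0.005 1295 [ 0.5042514  -0.28392345] ((0.5100421905517578, -0.2881339192390442), (0.14015021920204163, 0.14018964767456055), 5.117537021636963)
0.05 189 [ 0.5073683  -0.28657004] ((0.5068833827972412, -0.28617653250694275), (0.08868560940027237, 0.05586163327097893), 88.80047607421875)
```

Roller mid is (0.5395, 0.312, 0.060) with yaw 0.130. Going down to grasp.

{"method": "play_rows", "body": {
  "steps": [
    {"claw": 110,"dp": [0.004,-0.0017,0],"angular": [0,0,-1.3]},
    {"claw": 110,"dp": [0,0,0.015],"angular": [0,0,0]},
    {"claw": 110,"dp": [0,0,0.02],"angular": [0,0,0]},
    {"claw": 110,"dp": [0,0,0.02],"angular": [0,0,0]},
    {"claw": 110,"dp": [0,0,0.02],"angular": [0,0,0]},
    {"claw": 110,"dp": [0,0,0.02],"angular": [0,0,0]},
    {"claw": 110,"dp": [0,0,0.015],"angular": [0,0,0]},
    {"claw": 110,"dp": [0,0,0.007],"angular": [0,0,0]}
  ]
}}

```text
clock: 22.7
tcp_pos: [0.5377, 0.3124, 0.0461]
orientation: [-0.001, 0.659, 0.752, -0.002]
wrist_force: [-0.0, -0.8, 0.3]
finger_gap: 0.0485
```

{"method": "play_rows", "body": {
  "steps": [
    {"claw": 110,"dp": [0,0,0],"angular": [0,0,0]},
    {"claw": 110,"dp": [0,0,0],"angular": [0,0,0]},
    {"claw": 255,"dp": [0,0,0],"angular": [0,0,0]},
    {"claw": 255,"dp": [0,0,0],"angular": [0,0,0]},
    {"claw": 255,"dp": [0,0,0],"angular": [0,0,0]},
    {"claw": 255,"dp": [0,0,0],"angular": [0,0,0]},
    {"claw": 255,"dp": [0,0,0],"angular": [0,0,0]},
    {"claw": 255,"dp": [0,0,0],"angular": [0,0,0]}
  ],
  "force": 40
}}

```text
clock: 23.37
tcp_pos: [0.5395, 0.3134, 0.0497]
orientation: [0.0, 0.659, 0.752, 0.001]
wrist_force: [-2.4, -0.9, 6.0]
finger_gap: 0.0168
```

{"method": "play_rows", "body": {
  "steps": [
    {"claw": 255,"dp": [0,0,-0.004],"angular": [0,0,0]},
    {"claw": 255,"dp": [0,0,-0.008],"angular": [0,0,0]},
    {"claw": 255,"dp": [0,0,-0.015],"angular": [0,0,0]},
    {"claw": 255,"dp": [0,0,-0.02],"angular": [0,0,0]},
    {"claw": 255,"dp": [0,0,-0.025],"angular": [0,0,0]},
    {"claw": 255,"dp": [0,0,-0.03],"angular": [0,0,0]},
    {"claw": 255,"dp": [0,0,-0.03],"angular": [0,0,0]},
    {"claw": 255,"dp": [0,0,-0.018],"angular": [0,0,0]}
  ],
  "force": 60
}}

```text
clock: 24.03
tcp_pos: [0.5403, 0.3134, 0.2024]
orientation: [0.001, 0.659, 0.752, 0.002]
wrist_force: [1.3, 0.9, -1.0]
finger_gap: 0.0163
```

{"method": "play_rows", "body": {
  "steps": [
    {"claw": 255,"dp": [-0.02,-0.004,0],"angular": [0,0,0]},
    {"claw": 255,"dp": [-0.03,-0.0056,0],"angular": [0,0,0]},
    {"claw": 255,"dp": [-0.03,-0.0056,0],"angular": [0,0,0]},
    {"claw": 255,"dp": [-0.03,-0.0056,0],"angular": [0,0,0]},
    {"claw": 255,"dp": [-0.03,-0.0056,0],"angular": [0,0,0]},
    {"claw": 255,"dp": [-0.03,-0.0056,0],"angular": [0,0,0]},
    {"claw": 255,"dp": [-0.03,-0.0056,0],"angular": [0,0,0]},
    {"claw": 255,"dp": [-0.03,-0.0056,0],"angular": [0,0,0]}
  ]
}}

```text
clock: 24.7
tcp_pos: [0.5265, 0.0779, 0.199]
orientation: [0.0, 0.659, 0.752, 0.0]
wrist_force: [0.3, -0.6, -1.2]
finger_gap: 0.0159
```

{"method": "play_rows", "body": {
  "steps": [
    {"claw": 255,"dp": [-0.03,-0.0056,0],"angular": [0,0,0]},
    {"claw": 255,"dp": [-0.03,-0.0056,0],"angular": [0,0,0]},
    {"claw": 255,"dp": [-0.03,-0.0056,0],"angular": [0,0,0]},
    {"claw": 255,"dp": [-0.03,-0.0056,0],"angular": [0,0,0]},
    {"claw": 255,"dp": [-0.03,-0.0056,0],"angular": [0,0,0]},
    {"claw": 255,"dp": [-0.03,-0.0056,0],"angular": [0,0,0]},
    {"claw": 255,"dp": [-0.03,-0.0056,0],"angular": [0,0,0]},
    {"claw": 255,"dp": [-0.03,-0.0056,0],"angular": [0,0,0]}
  ]
}}

```text
clock: 25.37
tcp_pos: [0.5137, -0.166, 0.199]
orientation: [0.0, 0.659, 0.752, 0.0]
wrist_force: [0.4, -0.1, -1.3]
finger_gap: 0.0161
```

{"method": "play_rows", "body": {
  "steps": [
    {"claw": 255,"dp": [-0.03,-0.0056,0],"angular": [0,0,0]},
    {"claw": 255,"dp": [-0.03,-0.0056,0],"angular": [0,0,0]},
    {"claw": 255,"dp": [-0.03,-0.0056,0],"angular": [0,0,0]},
    {"claw": 255,"dp": [-0.02,-0.004,0],"angular": [0,0,0]},
    {"claw": 255,"dp": [0,0,0],"angular": [0,0,4.3]},
    {"claw": 255,"dp": [0,0,0],"angular": [0,0,4.3]},
    {"claw": 255,"dp": [0,0,0],"angular": [0,0,0]},
    {"claw": 255,"dp": [0,0,0],"angular": [0,0,0]}
  ]
}}

```text
clock: 26.03
tcp_pos: [0.5078, -0.2764, 0.1987]
orientation: [0.0, 0.713, 0.701, -0.0]
wrist_force: [0.3, -0.5, -1.3]
finger_gap: 0.016
```

Run:
```python
from h import *
s=env.get_state();print(s["clock"],tool().round(4),s["wrist_force"].round(2),s["finger_gap"])
snap("w9")
```

```text
26.0333 [[ 1.600e-02  9.999e-01  0.000e+00  5.078e-01]
 [ 9.999e-01 -1.600e-02 -2.000e-04 -2.764e-01]
 [-2.000e-04  0.000e+00 -1.000e+00  1.987e-01]
 [ 0.000e+00  0.000e+00  0.000e+00  1.000e+00]] [ 0.29 -0.48 -1.28] 0.016048085314158054
```

View pics/w9.png

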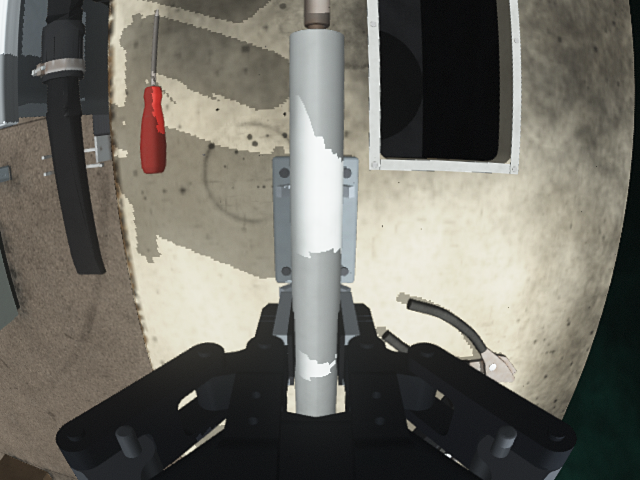

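The stand plate shows at px (273–356,156–283), on the roller's line. Computing corners and the roller's offset.

Run:
```python
from h import *
z=np.load("w9.npz");T=z["T"];p=z["p"];d=z["d"];c=env.calibration("wrist");M=T@c["hand_eye"]
u,v=np.meshgrid(np.arange(640),np.arange(480));a=(u-c["cx"])/c["fx"];b=(v-c["cy"])/c["fy"];r=np.hypot(a,b)+1e-9
P=np.stack([a/r*np.tan(r)*d,b/r*np.tan(r)*d,d],-1)@M[:3,:3].T+M[:3,3]
ok=(d>0)&(v<300)&(u>250)&(u<380)
pl=ok&(abs(P[...,2]-.010)<.004)&(abs(P[...,0]-.507)<.055)&(P[...,1]>-.37)&(P[...,1]<-.2)
mm=cv2.morphologyEx(pl.astype(np.uint8),cv2.MORPH_OPEN,np.ones((3,3)));q=P[mm>0]
print("plate",len(q),q.min(0).round(4),q.max(0).round(4),cv2.minAreaRect(q[:,:2].astype(np.float32)))
for row in (165,200,240,275):
    s=P[row][mm[row]>0];
    if len(s):print(row,"plate x",s[:,0].min().round(4),s[:,0].max().round(4),"mid",((s[:,0].min()+s[:,0].max())/2).round(4),"y",s[:,1].mean().round(4))
ro=(d>0)&(P[...,2]>.17)&(u>280)&(u<350)
for row in(40,90,140,190,240,280):
    s=P[row][ro[row]&(v[row]>0)];print(row,"roller",s[:,0].min().round(4),s[:,0].max().round(4),((s[:,0].min()+s[:,0].max())/2).round(4),"y",s[:,1].mean().round(4),"ztop",s[:,2].max().round(4))
for n,uv in(("TL",(273,156)),("TR",(356,156)),("BR",(355,283)),("BL",(275,283))):print(n,onz("wrist",uv,.01,T).round(4))
st=ok&(P[...,2]>.04)&(P[...,2]<.09)&(abs(P[...,0]-.507)<.045);print("posts",st.sum(),P[st].min(0).round(4),P[st].max(0).round(4))
print("tip",onz("wrist",(316.5,29),.209,T).round(4))
```

```text
plate 3581 [ 0.4679 -0.3455  0.006 ] [ 0.5457 -0.2258  0.014 ] ((0.506749153137207, -0.2857041358947754), (0.11862585693597794, 0.07652591913938522), 89.05833435058594)
165 plate x 0.4712 0.5455 mid 0.5083 y -0.2334
200 plate x 0.47 0.5451 mid 0.5075 y -0.2647
240 plate x 0.469 0.5437 mid 0.5063 y -0.3021
275 plate x 0.4683 0.5432 mid 0.5058 y -0.3363
40 roller 0.5005 0.5179 0.5092 y -0.1716 ztop 0.2189
90 roller 0.5003 0.5178 0.509 y -0.1879 ztop 0.2184
140 roller 0.4999 0.5178 0.5088 y -0.2037 ztop 0.2194
190 roller 0.4998 0.5172 0.5085 y -0.2197 ztop 0.2182
240 roller 0.4996 0.517 0.5083 y -0.2365 ztop 0.2191
280 roller 0.4995 0.5164 0.5079 y -0.2509 ztop 0.219
TL [ 0.4715 -0.2249  0.01  ]
TR [ 0.5436 -0.2259  0.01  ]
BR [ 0.5445 -0.3458  0.01  ]
BL [ 0.4679 -0.3446  0.01  ]
posts 459 [ 0.4779 -0.3283  0.0591] [ 0.536  -0.241   0.0743]
tip [ 0.5095 -0.1661  0.209 ]
```

Stand centre (0.5069, −0.2857), yaw about −0.02. Roller needs −9 mm along its axis, +0.4° and 148 mm down.

{"method": "play_rows", "body": {
  "steps": [
    {"claw": 255,"dp": [-0.009,-0.0004,0],"angular": [0,0,0.3]},
    {"claw": 255,"dp": [0,0,0.015],"angular": [0,0,0]},
    {"claw": 255,"dp": [0,0,0.025],"angular": [0,0,0]},
    {"claw": 255,"dp": [0,0,0.03],"angular": [0,0,0]},
    {"claw": 255,"dp": [0,0,0.03],"angular": [0,0,0]},
    {"claw": 255,"dp": [0,0,0.025],"angular": [0,0,0]},
    {"claw": 255,"dp": [0,0,0.01],"angular": [0,0,0]},
    {"claw": 255,"dp": [0,0,0],"angular": [0,0,0]}
  ]
}}

```text
clock: 26.75
tcp_pos: [0.5056, -0.2841, 0.0608]
orientation: [-0.003, 0.715, 0.699, -0.001]
wrist_force: [-0.2, 0.6, -1.7]
finger_gap: 0.0163
```

{"method": "play_rows", "body": {
  "steps": [
    {"claw": 255,"dp": [0,0,0],"angular": [0,0,0]},
    {"claw": 255,"dp": [0,0,0.003],"angular": [0,0,0]},
    {"claw": 255,"dp": [0,0,0.003],"angular": [0,0,0]},
    {"claw": 255,"dp": [0,0,0.003],"angular": [0,0,0]},
    {"claw": 255,"dp": [0,0,0.002],"angular": [0,0,0]},
    {"claw": 255,"dp": [0,0,0],"angular": [0,0,0]},
    {"claw": 255,"dp": [0,0,0],"angular": [0,0,0]},
    {"claw": 255,"dp": [0,0,0],"angular": [0,0,0]}
  ]
}}

```text
clock: 27.42
tcp_pos: [0.5073, -0.2853, 0.0527]
orientation: [0.0, 0.715, 0.699, -0.0]
wrist_force: [-0.3, -0.1, -0.8]
finger_gap: 0.0164
```

{"method": "play_rows", "body": {
  "steps": [
    {"claw": 255,"dp": [0,0,0.0005],"angular": [0,0,0]},
    {"claw": 255,"dp": [0,0,0.0005],"angular": [0,0,0]},
    {"claw": 255,"dp": [0,0,0.0005],"angular": [0,0,0]},
    {"claw": 255,"dp": [0,0,0.0003],"angular": [0,0,0]},
    {"claw": 255,"dp": [0,0,0],"angular": [0,0,0]},
    {"claw": 255,"dp": [0,0,0],"angular": [0,0,0]},
    {"claw": 255,"dp": [0,0,0],"angular": [0,0,0]},
    {"claw": 255,"dp": [0,0,0],"angular": [0,0,0]}
  ]
}}

```text
clock: 28.08
tcp_pos: [0.5074, -0.2853, 0.0523]
orientation: [0.001, 0.715, 0.699, -0.0]
wrist_force: [-4.1, 2.7, 9.6]
finger_gap: 0.0165
```

Contact at about 10 N, so it's seated. Releasing.

{"method": "play_rows", "body": {
  "steps": [
    {"claw": 200,"dp": [0,0,0],"angular": [0,0,0]},
    {"claw": 180,"dp": [0,0,0],"angular": [0,0,0]},
    {"claw": 140,"dp": [0,0,0],"angular": [0,0,0]},
    {"claw": 100,"dp": [0,0,0],"angular": [0,0,0]},
    {"claw": 100,"dp": [0,0,0],"angular": [0,0,0]},
    {"claw": 100,"dp": [0,0,0],"angular": [0,0,0]},
    {"claw": 100,"dp": [0,0,0],"angular": [0,0,0]},
    {"claw": 100,"dp": [0,0,0],"angular": [0,0,0]}
  ]
}}

```text
clock: 28.75
tcp_pos: [0.5073, -0.2852, 0.0506]
orientation: [-0.0, 0.715, 0.699, -0.0]
wrist_force: [0.4, -0.6, 1.0]
finger_gap: 0.0521
```

{"method": "play_rows", "body": {
  "steps": [
    {"claw": 100,"dp": [0,0,-0.01],"angular": [0,0,0]},
    {"claw": 100,"dp": [0,0,-0.02],"angular": [0,0,0]},
    {"claw": 100,"dp": [0,0,-0.03],"angular": [0,0,0]},
    {"claw": 100,"dp": [0,0,-0.03],"angular": [0,0,0]},
    {"claw": 100,"dp": [0,0,-0.03],"angular": [0,0,0]},
    {"claw": 100,"dp": [0,0,-0.02],"angular": [0,0,0]},
    {"claw": 100,"dp": [0,0,0],"angular": [0,0,0]},
    {"claw": 100,"dp": [0,0,0],"angular": [0,0,0]}
  ]
}}

```text
clock: 29.42
tcp_pos: [0.5082, -0.2858, 0.1929]
orientation: [0.002, 0.715, 0.699, 0.0]
wrist_force: [-0.5, -0.0, -0.4]
finger_gap: 0.0519
```

Run:
```python
from h import *
s=env.get_state();print(s["clock"],s["tcp_pos"].round(4),s["wrist_force"].round(2),s["finger_gap"])
snap("w10");z=np.load("w10.npz");T=z["T"];d=z["d"];c=env.calibration("wrist");M=T@c["hand_eye"]
u,v=np.meshgrid(np.arange(640),np.arange(480));a=(u-c["cx"])/c["fx"];b=(v-c["cy"])/c["fy"];r=np.hypot(a,b)+1e-9
P=np.stack([a/r*np.tan(r)*d,b/r*np.tan(r)*d,d],-1)@M[:3,:3].T+M[:3,3]
for row in(110,130,150,170,190,210,230,250,270,290):
    m=(d[row]>0)&(abs(P[row,:,0]-.507)<.012)&(P[row,:,2]>.062);s=P[row][m];
    if len(s):print(row,((s[:,0].min()+s[:,0].max())/2).round(4),"y",s[:,1].mean().round(4),"z",s[:,2].max().round(4))
t,_=env.read_camera("top")
w=z["p"];A=np.hstack([cv2.resize(w,(400,300)),cv2.resize(t[180:300,80:440],(400,300*120*400//(360*300)) )[:133].repeat(1,0) if 0 else np.zeros((300,1,3),np.uint8)])
cv2.imwrite("pics/end.png",np.vstack([cv2.resize(w[:400],(560,350)),cv2.resize(t[185:300,85:440],(560,181))])[:,:,::-1])
```

```text
29.4167 [ 0.5082 -0.2858  0.1929] [-0.52 -0.05 -0.44] 0.05191087605736314
110 0.5083 y -0.198 z 0.0715
130 0.5079 y -0.2119 z 0.0732
150 0.508 y -0.2259 z 0.072
170 0.5077 y -0.2399 z 0.0721
190 0.5073 y -0.2541 z 0.0716
210 0.5074 y -0.2686 z 0.0723
230 0.5071 y -0.2835 z 0.0719
250 0.5067 y -0.2989 z 0.0721
270 0.5067 y -0.3148 z 0.0719
290 0.5059 y -0.3313 z 0.0714
```

The numbers show the roller level at axis z ≈ 0.063, at x = 0.507 along the notches' line, and the gripper clear. Handing in.

```bash
python3 -c "
from workcell import env
print(env.hand_in(), env.get_state()['clock'])"
```

```text
the job is handed in; nothing more can be done
the job is handed in; nothing more can be done
```

The roller is out of the clamp and lying in the stand's two V-notches. I handed the job in at about 29.5 s of the 70 s; no verdict is reported.

- **Release:** I pushed the pawl's pin slowly with a finger pad. My first try, with the back of the closed fingers, wasted force upward (about 7.7 N in all), so I backed off and switched to the flat inside face of one pad. The highest reading at the end of a move was about 7.7 N, under the 14 N limit; readings came only at the end of each move. I held the nose off for about 3 s. The arm's last two pictures before I let go showed no motion, and a later picture showed it still fully back, roughly 60° by eye.
- **Placing:** I carried the roller over at about 0.2 m height and lowered it until the notches pushed back with about 10 N. Then I let go and rose clear.
- **Last depth check:** The roller lies level, with its axis about 63 mm up against the 62 mm target. It is within 1 mm across, and its line is about 0.02 rad from straight, the same as the stand. Its position along the notches was taken from the release pose, about 1 mm off, and not measured again after release. Wrist force was near zero with the gripper clear.
- **Not checked:** The final picture could not be viewed because the 12-picture limit was used up. So I did not look at the arm, gear, nozzle and screwdriver once more at the end. Nothing was touched on the way as far as the forces showed.

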